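Pin the tray stack and peel off the top tray

TASK

Take the headed steel pin out of its block and push it all the way down through the hole in the ear of the lower trays into the base board, so that the stack stays in place, and let go of it. Then take the top tray by its upright tab and peel it off the sticky stack by that corner, the opposite corner staying down until the tab corner is well up; the lower trays must stay where they are. Finish while still holding the tray still in the gripper, above the middle of the grey tub and clear of its rim, with the pin still in its hole and everything else left where it stands.

Things in the scene. Friction and masses are not known exactly. Their poses are not given: they have to be found in the camera images.
- pin: Loose steel pin, 10 mm diameter, 110 mm long, with a round grip head 18 mm wide and 14 mm high at its top; 40 to 85 g. Origin at the centre of its foot, z up along the pin. It starts upright in the hole of the pin block with its foot 20 mm deep, head top 120 mm above the bench.
- pin_tip (a point): Centre of the pin's lower end (the pin's origin).
- pin_block: Fixed dark wooden block 50 x 50 x 30 mm, with one hole 12 mm wide and 20 mm deep in the middle of its top. Origin at the centre of its underside.
- base_board: Fixed plywood board 220 (x) x 160 (y) x 30 mm under the stack of trays. Origin at the centre of its underside, z up. The stack stands on it, shifted 28 mm to its +x.
- base_board_hole0 (a point): Mouth of the pin hole in the board's top face, 73 mm from the board's centre to its -x, 30 mm above the bench. The hole is 12 mm wide and 26 mm deep and lies right under the ear hole. With the pin fully down its foot is 4 mm above the bench and its head top 114 mm above it.
- lower_trays: The lower three nested sheet-metal trays, one loose piece of 1.2 kg, 150 (x) x 110 (y) x 46 mm high, on the board. Sloping walls; the 8 mm folded lips lie on one another. Origin at the centre of its underside (30 mm above the bench), axes as the board's. A flat ear 34 mm wide, 4 mm thick lies on the board and sticks out to -x. Four rubber pads stand outside its top lip (see seat_opposite).
- ear_hole (a point): Upper mouth of the 12 mm hole in the ear, 101 mm to -x of the stack's centre and 26 mm outside the lips, 34 mm above the bench. It is concentric with the board's hole.
- top_tray: The top tray, same 150 x 110 mm shape, 30 mm high, 0.2 to 0.31 kg, nested in the lower trays. Origin at the centre of its floor's underside (54 mm above the bench at the start); axes as the board's; lip from 22 to 30 mm above the origin. It clings to the rubber pads of the lower trays and must be peeled: pulled up level, all four hold at once, with about 10 N in all.
- lift_tab (a point): Middle of the tab's upper edge. The tab is an upright plate 24 mm long, 4 mm thick, 30 mm high above the lip, at the tray's +x +y corner (66, 48, top at 60 mm in the tray's axes). Its length runs along the diagonal (0.633 rad from +x towards +y): fingers close across that diagonal and can turn the tray up about the opposite corner in the tab's plane. Keep fingertips at most 28 mm below this point.
- corner_tab (a point): Underside of the lip's outer corner at the tab (75, 55, 22 mm in the tray's axes), 76 mm above the bench at the start.
- corner_opposite (a point): Underside of the lip's outer corner diagonally opposite the tab (-75, -55, 22 mm in the tray's axes).
- corner_a (a point): Underside of the lip's outer corner at (75, -55, 22 mm) in the tray's axes.
- corner_b (a point): Underside of the lip's outer corner at (-75, 55, 22 mm) in the tray's axes.
- seat_opposite (a point): Point on the lower trays' top lip on which corner_opposite rests at the start. Near each corner, on the long sides, a sprung rubber pad 18 mm long (no higher than the top tray's lip, 8 mm out from it) presses on the top tray's lip with about 4 N, holds that corner by friction with a few N and lets go once it is about 8 mm up.
- tub: Fixed open grey plastic tub 190 (x) x 170 (y) x 45 mm high, walls 5 mm. Origin at the centre of its underside.
- screw_jar: Bystander: glass jar, 60 mm across, 75 mm high.
- wrench: Bystander: steel wrench lying flat.
- screwdriver: Bystander: screwdriver lying flat.
- spray_can: Bystander: white can, 56 mm across, 130 mm high.
- mug: Bystander: white mug, 80 mm across, 90 mm high.
- brush: Bystander: brush lying flat.
- collar: Bystander: dark steel pipe collar, 48 mm across, 30 mm high.
Mind the look-alikes: they are no part of the job. Leave any orange or red look-alike of the pin alone. What is shaped like the lower_trays but blue is not meant.

How it is judged:
On the way, in this order (a step that is already met when the one before it is completed fails the run):
1. the pin is pushed down through the ear hole into the board, and let go (z of pin_tip in the frame of base_board below 0.01 m and horizontal distance between pin_tip and base_board_hole0 below 0.005 m and angle between pin's own z axis and vertical below 0.15 rad and contact force between the fingers and pin below 0.1 N), for 0.2 s.
2. the tray is peeled up by the tab corner: that corner 25 mm above its seat while the opposite corner is still down, the pin in place (z of corner_tab in the frame of lower_trays above 0.071 m and z of corner_opposite in the frame of lower_trays below 0.058 m and horizontal distance between corner_opposite and seat_opposite below 0.03 m and z of pin_tip in the frame of base_board below 0.01 m and horizontal distance between pin_tip and base_board_hole0 below 0.005 m and angle between pin's own z axis and vertical below 0.15 rad), for 0.1 s.
At the end, for the whole second after the job is handed in: Fingers hold the tray still (< 40 mm/s) off tub and stack, its lip corners and floor > 60 mm above the bench, its middle within 60 mm of the tub's (from above); pin foot < 10 mm above the bench, within 5 mm of the hole axis, tilt < 0.15; lower trays flat (< 0.06 rad), moved < 15 mm (z of pin_tip in the frame of base_board below 0.01 m and horizontal distance between pin_tip and base_board_hole0 below 0.005 m and angle between pin's own z axis and vertical below 0.15 rad and height (world z) of each of corner_tab, corner_opposite, corner_a, corner_b, top_tray above 0.06 m and horizontal distance between top_tray and tub below 0.06 m and contact force between the fingers and top_tray above 1 N and contact force between top_tray and tub below 0.1 N and contact force between top_tray and lower_trays below 0.1 N and linear speed of top_tray below 0.04 m/s and distance of lower_trays from where it was at the start of the episode below 0.015 m and angle between lower_trays's own z axis and vertical below 0.06 rad); the arm keeps its last pose, push and grip.
It fails at once if the lower trays are lifted, tipped or shifted by more than 20 mm (distance of lower_trays from where it was at the start of the episode above 0.02 m or angle between lower_trays's own z axis and vertical above 0.12 rad).
It fails at once if a bystander is pushed more than 30 mm or knocked over (distance of any of screw_jar, wrench, screwdriver, spray_can, mug, brush, collar from where it was at the start of the episode above 0.03 m or angle between any of screw_jar, spray_can, mug, collar's own z axis and vertical above 0.5 rad).
It also fails if it takes over 61 s, if anything falls off the work surface, if the arm or the gripper's body presses on something with over 40 N, if the wrist force passes 120 N, or if a joint passes its speed limit or range.

ROBOT

A 6-joint arm with a two-finger parallel gripper is mounted at the origin on the work surface. World frame = base frame: x ahead of the robot, y to its left, z up, the work surface at z = 0. Lengths are in m, angles in rad, forces in N, time in s.
With the tool pointing down it reaches from about 0.25 to 0.775 m from the base axis. Payload 4 kg.
Tool frame: the origin (TCP) lies midway between the tips of the shut fingers; the grasp point (between the pads) lies grip_point_offset behind it (grip_point_offset is the distance from the TCP to the grasp point, in m); z points along the fingers, y is the line along which they close (so a half turn about z gives the same grasp; the last joint's range is limited). The gripper opens to 94 mm and grips with 3 to 60 N. Pads are 16 mm wide; open, the fingers measure 119 mm over their backs; the gripper's body (75 mm by 177 mm) begins 78 mm behind the grasp point.
Start: joints at [1.211, 0.087, 1.371, -0, 1.684, -0.103], TCP at [0.14, 0.532, 0.172] pointing down, gripper open.
Joint ranges: [-3.1, 3.1], [-0.76, 2.03], [0.27, 2.55], [-1.08, 4.22], [0.17, 2.65], [-2.57, 2.57]. Speed limits (rad/s): [2.79, 2.79, 3.14, 3.14, 3.14, 3.14].

INTERFACE

Orientations are given as [roll, pitch, yaw] about the fixed x, y, z axes, in that order (R = Rz(yaw) Ry(pitch) Rx(roll)).
In Python, from bench import * gives the robot as it stands. The module is installed in compiled form; this text tells all that it offers.
- The arm moves only by the tool apply_moves, never from a script. Its argument "commands" is a list of rows, each a list of 7 numbers: the turn, a rotation vector about the world's x, y, z in rad, then the shift along the world's x, y, z in m, then the opening in per cent of the stroke, from 0 (shut) to 100 (fully open). In form: [[ax, ay, az, x, y, z, jaw], ...]. A call has exactly 5 rows; each row is the pose to reach, as a shift and turn from the pose commanded when the call began; what a row does not reach only later rows make up. A row lasts 1/10 s, in which the tool goes at most 50 mm and 8.59 degrees, less where a joint would pass 70% of its speed; a pose out of reach is approached as far as the arm can. A call with a gripper value outside its range is refused whole. The fingers move at their own pace and stop on an object; the grip force is fixed at half the most. Time passes only in rows, so rows that repeat a pose let the fingers close, or fill a call up. It gives the time, the measured TCP pose, the force, the opening and the grip force at its end, in the units of the state.
- get_obs(): the state, without advancing time (a new reading comes with each control period).
- snapshot(name): name is "scene" or "top" or "wrist"; returns a dict with "pixels" (420x560x3 uint8, red, green, blue), "vertical_fov" (degrees; the focal length in pixels is half the picture's height over the tangent of half this angle, whatever the lens; pixels are square), "cx", "cy" (the principal point, pixels), "rvec" (rotation vector, rad) and "tvec" (3), from world to camera coordinates, as OpenCV has them. Camera axes: x right, y down, z forward; pixel columns grow to the right and rows downward; lengths in m; the calibration is good to about 2 mm. A picture is of the moment at which its call begins. There is no depth.
- close_job(): hands the job in; it is judged then, once.
Trained networks look in the newest picture that a camera, given by its name, has taken for a name from the list of things; names that differ only in an ending like _2 or _b are one class to them, and where a whole thing is asked for, a point or a joint stands for the part that bears it (a point fixed in the world has none). Each returns a list of dicts, best first, with "score" (0 to 1); they miss things now and then, are a little off and sometimes report something else, mostly with a low value. They report only what shows in the picture. A call takes as long as a camera call. They do not tell look-alikes from the thing itself.
- masks_of(camera, query): "mask" (420x560 bool, what is visible of it) and "extent" ([left, top, right, bottom] in pixels, round what is visible of it).
- place_of(camera, query): "pixel" ([column, row] in pixels: a listed point, or the origin of a listed thing).
The state is a dict: "time": time; "joint_positions": joint angles; "qvel": joint speeds; "joint_torque": joint torques, N m; "tool_pos": TCP position; "ee_rot": TCP orientation; "wrist_force": force on the tool from outside, world axes, zero at the start; "wrist_torque": the same for the moment, N m; "width": finger opening in m; "finger_force": force on a finger pad.
Only numpy, scipy, OpenCV 4.12 (cv2) and the standard library are available. Lean on these libraries where they do the work, as an engineer would, in place of code of your own. Each camera call takes 0.05 s, during which the arm holds its last target. There are 200 camera calls.

## Working session

There is one attempt and no reset: what is moved stays moved. The work goes in short steps, Python scripts to look and compute and a tool call to move; the robot and the scene stay as the last step left them, time stands still between calls to the robot, and variables do not carry over. Pictures are saved under pics/ and viewed, at most 10 in all, crops included, and the job is handed in when it is done.

Besides the shell and the picture viewer there is one more tool, called in YAML: its name, and indented under it one key for each argument. apply_moves: Moves the arm, as the interface text tells. Its arguments: {"type":"object","properties":{"commands":{"type":"array"}},"required":["commands"]}

```bash
mkdir -p pics; cat > h.py <<'E'
from bench import *
import numpy as np, cv2
def cam(s):
    f=210/np.tan(np.radians(s["vertical_fov"])/2)
    K=np.array([[f,0,s["cx"]],[0,f,s["cy"]],[0,0,1.]])
    R=cv2.Rodrigues(np.array(s["rvec"],float))[0]; return K,R,np.array(s["tvec"],float).ravel()
def ray(s,px,z):
    K,R,t=cam(s); d=R.T@np.linalg.inv(K)@np.array([px[0],px[1],1.]); c=-R.T@t
    return c+d*(z-c[2])/d[2]
def proj(s,p):
    K,R,t=cam(s); q=K@(R@np.array(p,float)+t); return q[:2]/q[2]
def save(s,n): cv2.imwrite("pics/"+n,cv2.cvtColor(s["pixels"],cv2.COLOR_RGB2BGR))
E
python3 - <<'E'
from h import *
np.set_printoptions(precision=4,suppress=True)
o=get_obs(); print({k:np.round(v,4) for k,v in o.items()})
try: print(grip_point_offset)
except Exception as e: print(e)
Z=dict(pin=.01,pin_tip=.01,pin_block=0,base_board=0,base_board_hole0=.03,lower_trays=.03,ear_hole=.034,top_tray=.054,lift_tab=.114,corner_tab=.076,corner_opposite=.076,corner_a=.076,corner_b=.076,seat_opposite=.076,tub=0,screw_jar=0,spray_can=0,mug=0,collar=0,wrench=0,screwdriver=0,brush=0)
for c in ["top","scene"]:
    s=snapshot(c); save(s,c+"0.png")
    K,R,t=cam(s);print(c,K[0,0],-R.T@t)
    for q,z in Z.items():
        print(q,[(np.round(d["pixel"]),round(d["score"],2),np.round(ray(s,d["pixel"],z)[:2],4)) for d in place_of(c,q)[:3]])
E
```

```text
{'time': np.float64(0.0), 'joint_positions': array([ 1.2109,  0.088 ,  1.3722,  0.    ,  1.6836, -0.1031]), 'qvel': array([ 0.002 , -0.    , -0.0003,  0.0014, -0.0011,  0.0015]), 'joint_torque': array([  0.0012, -34.019 , -30.2424,   0.0718,   0.0331,  -0.0002]), 'tool_pos': array([0.1395, 0.5314, 0.1707]), 'ee_rot': array([-3.1394, -0.0002,  2.8848]), 'wrist_force': array([-0.1065,  0.2164,  0.5948]), 'wrist_torque': array([ 0.0423, -0.0377, -0.0183]), 'finger_force': np.float64(0.0), 'width': np.float64(0.0938)}
0.0188
top 471.1994471397359 [0.1822 0.0085 1.5653]
pin [(array([278., 178.]), 0.57, array([0.6413, 0.0037])), (array([275., 201.]), 0.41, array([0.5604, 0.0173])), (array([296., 208.]), 0.39, array([ 0.5317, -0.0526]))]
pin_tip [(array([295., 203.]), 0.6, array([ 0.5476, -0.0489])), (array([277., 185.]), 0.49, array([0.6165, 0.0059])), (array([370., 222.]), 0.46, array([ 0.4663, -0.2973]))]
pin_block [(array([273., 204.]), 0.6, array([0.5521, 0.0244]))]
base_board [(array([344., 218.]), 0.7, array([ 0.4879, -0.2142])), (array([340., 236.]), 0.53, array([ 0.4259, -0.1942]))
[... 3996 characters left out ...]
[ 0.464 , -0.2876]))]
tub [(array([327., 214.]), 0.82, array([0.4808, 0.2198]))]
screw_jar [(array([348., 283.]), 0.61, array([ 0.6989, -0.0015]))]
spray_can [(array([316., 352.]), 0.56, array([ 0.7608, -0.2186]))]
mug []
collar [(array([365., 315.]), 0.81, array([ 0.7842, -0.0667])), (array([212., 246.]), 0.57, array([ 0.3308, -0.1111])), (array([189., 278.]), 0.57, array([ 0.3849, -0.2348]))]
wrench [(array([143., 356.]), 0.67, array([ 0.4973, -0.4467]))]
screwdriver [(array([405., 264.]), 0.96, array([0.7714, 0.1531])), (array([263., 250.]), 0.56, array([ 0.452 , -0.0363]))]
brush [(array([359., 182.]), 0.78, array([0.4513, 0.4527])), (array([142., 357.]), 0.5, array([ 0.4976, -0.449 ]))]
```

```bash
python3 - <<'E'
import cv2
a=cv2.imread("pics/top0.png")[110:330,130:450]; cv2.imwrite("pics/t1.png",cv2.resize(a,None,fx=2.5,fy=2.5,interpolation=2))
b=cv2.imread("pics/scene0.png")[150:380,90:440]; cv2.imwrite("pics/s1.png",cv2.resize(b,None,fx=2.25,fy=2.25,interpolation=2))
E
```

```text
(no output)
```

View pics/t1.png

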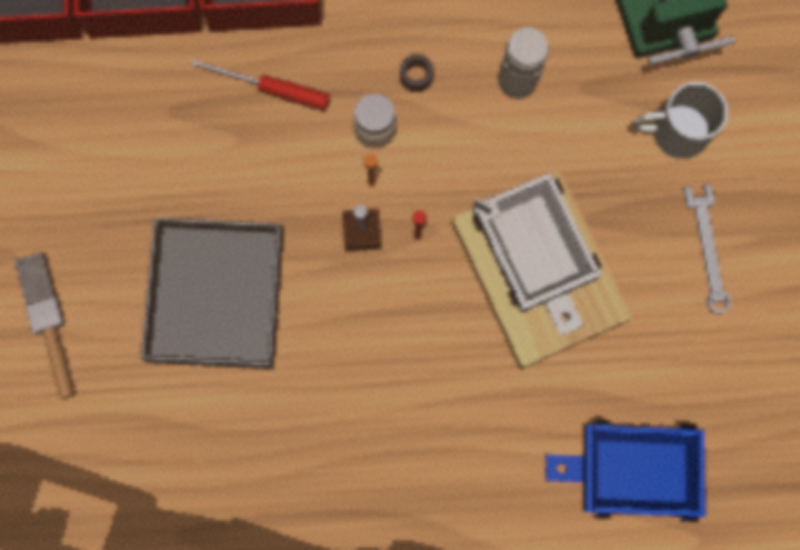

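View pics/s1.png

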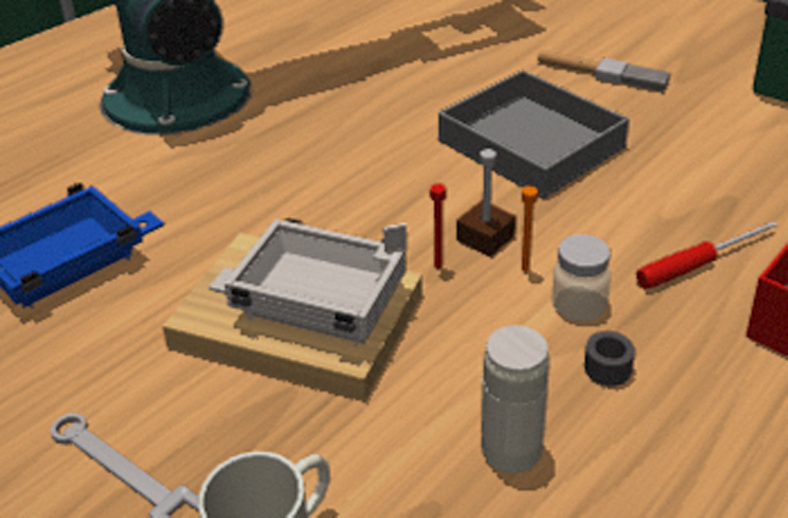

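The top view shows the steel pin's head at about (274,195) in the dark block, with the red and orange look-alikes at (297,197) and (278,174). The white stack's ear hole is at about (356,236), the tab at (324,193) and the tub at (215,227). The scene view agrees, with the pin head at (307,219). I'll refine the positions while starting to move.

```bash
python3 - <<'E'
from h import *
np.set_printoptions(precision=4,suppress=True)
S={c:snapshot(c) for c in ["top","scene"]}
def tri(a,b):
    P=[np.hstack([K@R,(K@t)[:,None]]) for K,R,t in (cam(S["top"]),cam(S["scene"]))]
    X=cv2.triangulatePoints(P[0],P[1],np.array(a,float),np.array(b,float)).ravel();return X[:3]/X[3]
print("head",tri((274,195),(307,219.5)), ray(S["top"],(274,195),.12),ray(S["scene"],(307,218.5),.12))
for c in S:
    for q in ["pin","pin_block","tub"]:
        for d in masks_of(c,q)[:4]:
            e=d["extent"]; print(c,q,round(d["score"],2),np.round(e),np.argwhere(d["mask"]).mean(0)[::-1])
# stack pose fit from point pixels in both views
from scipy.optimize import least_squares
L={"ear_hole":(-.101,0,.034),"lift_tab":(.066,.048,.114),"corner_opposite":(-.075,-.055,.076),"top_tray":(0,0,.054),"ca":(.075,-.055,.076),"cb":(-.075,.055,.076)}
O=[("top","ear_hole",(356.2,236.2)),("scene","ear_hole",(191,276)),("top","lift_tab",(322,190)),("scene","lift_tab",(263,250)),("top","corner_opposite",(371,220)),("scene","corner_opposite",(188,278)),("top","top_tray",(342,209)),("scene","top_tray",(233,274)),("top","cb",(340,234)),("scene","ca",(252,291)),("scene","cb",(212,250))]
def w(p,l): c,s=np.cos(p[2]),np.sin(p[2]); return [p[0]+c*l[0]-s*l[1],p[1]+s*l[0]+c*l[1],l[2]]
f=lambda p:np.concatenate([proj(S[c],w(p,L[n]))-u for c,n,u in O])
r=least_squares(f,[.508,-.2,.33],loss="soft_l1");print(r.x,f(r.x).reshape(-1,2));print("ear",w(r.x,L["ear_hole"]),"tab",w(r.x,L["lift_tab"]))
E
```

```text
head [0.5543 0.0188 0.1139] [0.5524 0.0184 0.12  ] [0.5574 0.0156 0.12  ]
top pin 0.52 [270. 190. 280. 201.] [273.9565 195.9783]
top pin 0.45 [276. 174. 277. 180.] [277.5909 175.3636]
top pin 0.39 [294. 200. 300. 205.] [297.1389 198.9167]
top pin_block 0.46 [266. 193. 284. 210.] [274.6569 202.1324]
top tub 0.69 [187. 200. 244. 255.] [215.0059 226.8219]
scene pin 0.75 [325. 232. 331. 272.] [324.3432 249.6154]
scene pin 0.48 [279. 234. 290. 271.] [284.3333 248.1385]
scene pin_block 0.78 [293. 241. 322. 264.] [305.5938 251.5695]
scene pin_block 0.45 [189. 248. 269. 295.] [232.171  268.5547]
scene tub 0.82 [286. 180. 371. 240.] [327.1407 207.7079]
scene tub 0.32 [331. 171. 385. 189.] [360.1206 180.487 ]
[ 0.5102 -0.207   0.3816] [[ 0.6537  0.5538]
 [ 1.7168 -1.2567]
 [ 1.1111  2.1867]
 [ 1.6483 -0.8391]
 [-0.6863  0.2064]
 [ 1.1667  0.3598]
 [ 1.6673 -0.6824]
 [-1.8159  2.893 ]
 [-0.2025  0.6606]
 [ 0.5218  1.6554]
 [-0.8523 -0.802 ]]
ear [np.float64(0.4164248417448886), np.float64(-0.24465905254488451), 0.034] tab [np.float64(0.5535414806880917), np.float64(-0.13792561202636994), 0.114]
```

apply_moves:
  commands:
    - [0, 0, -0.14, 0.02, -0.03, 0.03, 60]
    - [0, 0, -0.28, 0.05, -0.07, 0.06, 45]
    - [0, 0, -0.42, 0.09, -0.11, 0.09, 45]
    - [0, 0, -0.56, 0.13, -0.14, 0.1, 45]
    - [0, 0, -0.7, 0.17, -0.18, 0.1, 45]

```text
time: 3.2
tool_pos: [0.2908, 0.3709, 0.2723]
ee_rot: [3.136, -0.001, 2.18]
wrist_force: [0.7, 0.5, -0.1]
width: 0.0575
finger_force: 0.0
```

apply_moves:
  commands:
    - [0, 0, -0.14, 0.04, -0.03, 0, 45]
    - [0, 0, -0.28, 0.08, -0.06, 0, 45]
    - [0, 0, -0.42, 0.12, -0.09, 0, 45]
    - [0, 0, -0.56, 0.15, -0.12, 0, 45]
    - [0, 0, -0.7, 0.18, -0.15, 0, 45]

```text
time: 3.7
tool_pos: [0.4706, 0.2197, 0.2696]
ee_rot: [3.141, -0.0, 1.478]
wrist_force: [0.3, -0.3, -0.1]
width: 0.0424
finger_force: 0.0
```

apply_moves:
  commands:
    - [0, 0, -0.14, 0.01, -0.04, 0, 45]
    - [0, 0, -0.28, 0.02, -0.08, 0, 45]
    - [0, 0, -0.42, 0.03, -0.12, 0, 45]
    - [0, 0, -0.56, 0.04, -0.15, 0, 45]
    - [0, 0, -0.7, 0.05, -0.17, 0, 45]

```text
time: 4.2
tool_pos: [0.5196, 0.049, 0.2698]
ee_rot: [3.141, 0.0, 0.777]
wrist_force: [0.3, 0.6, -0.1]
width: 0.042
finger_force: 0.0
```

apply_moves:
  commands:
    - [0, 0, -0.14, 0.0, -0.01, 0, 45]
    - [0, 0, -0.28, 0.0, -0.013, 0, 45]
    - [0, 0, -0.4, 0.0, -0.013, 0, 45]
    - [0, 0, -0.4, 0.0, -0.013, 0, 45]
    - [0, 0, -0.4, 0.0, -0.013, 0, 45]

```text
time: 4.7
tool_pos: [0.5193, 0.0384, 0.2696]
ee_rot: [3.142, -0.0, 0.387]
wrist_force: [0.2, 0.1, 0.3]
width: 0.0421
finger_force: 0.0
```

```bash
python3 - <<'E'
from h import *
np.set_printoptions(precision=4,suppress=True)
s=snapshot("wrist");save(s,"w0.png"); o=get_obs();print(o["tool_pos"],o["ee_rot"],o["time"])
K,R,t=cam(s);print(-R.T@t,R)
print(proj(s,(.5543,.0188,.12)),proj(s,(.5543,.0188,.03)))
for q in ["pin","pin_block"]:
  for d in masks_of("wrist",q)[:4]: print(q,d["score"],d["extent"],np.argwhere(d["mask"]).mean(0)[::-1])
E
```

```text
[0.5193 0.0385 0.2696] [ 3.1415 -0.      0.3871] 4.75
[0.5939 0.067  0.483 ] [[ 0.3777 -0.9259  0.0013]
 [-0.8906 -0.3629  0.274 ]
 [-0.2533 -0.1046 -0.9617]]
[301.7021 164.5761] [296.5865 154.7548]
pin 0.77 [321.0, 102.5, 352.6, 120.8] [337.8425 110.7192]
pin 0.76 [337.8, 175.6, 365.9, 203.0] [351.7067 189.3343]
pin 0.48 [294.7, 150.7, 308.9, 173.5] [301.7528 162.3783]
pin 0.33 [394.2, 196.9, 493.8, 304.6] [445.2536 247.6561]
pin_block 0.97 [273.7, 127.6, 317.9, 177.1] [295.6165 152.1469]
```

View pics/w0.png

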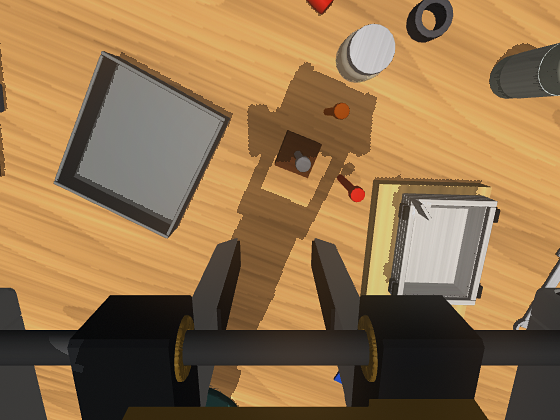

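The wrist view shows the grey steel pin's head at (303,164) in the dark block, within about 1 px of my estimate. Red is at (357,193) and orange at (341,111), both outside the finger path.

apply_moves:
  commands:
    - [0, 0, 0, 0.018, -0.01, 0, 45]
    - [0, 0, 0, 0.0354, -0.0206, -0.02, 45]
    - [0, 0, 0, 0.0354, -0.0206, -0.06, 45]
    - [0, 0, 0, 0.0354, -0.0206, -0.1, 45]
    - [0, 0, 0, 0.0354, -0.0206, -0.13, 45]

```text
time: 5.35
tool_pos: [0.5537, 0.0179, 0.1367]
ee_rot: [-3.14, 0.003, 0.386]
wrist_force: [0.4, 0.8, -0.8]
width: 0.0423
finger_force: 0.0
```

```bash
python3 - <<'E'
from h import *
np.set_printoptions(precision=4,suppress=True)
s=snapshot("wrist");save(s,"w1.png"); o=get_obs();print(o["tool_pos"],o["ee_rot"],o["time"])
print(proj(s,(.5547,.0178,.12)))
for d in masks_of("wrist","pin")[:4]: print(d["score"],d["extent"],np.argwhere(d["mask"]).mean(0)[::-1])
E
```

```text
[0.5504 0.0181 0.131 ] [-3.136   0.0117  0.386 ] 5.4
[273.4811 223.7976]
0.94 [329.0, 218.6, 366.0, 273.8] [348.1252 249.0026]
0.77 [264.8, 190.1, 286.3, 234.1] [274.0262 214.2685]
0.67 [307.6, 131.2, 342.5, 158.0] [327.6225 141.4794]
```

View pics/w1.png

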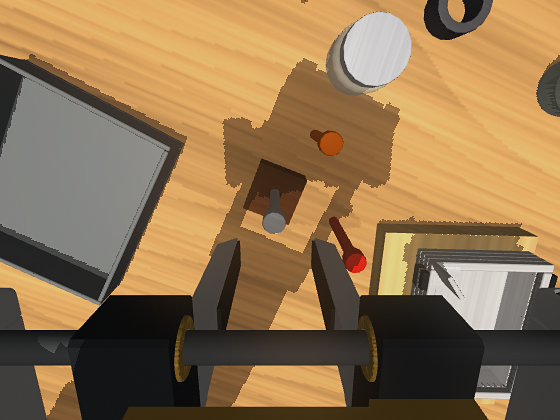

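The head is at (274,223), as predicted, and centred between the fingers. Descending and gripping.

apply_moves:
  commands:
    - [0, 0, 0, 0, 0, -0.015, 45]
    - [0, 0, 0, 0, 0, -0.03, 45]
    - [0, 0, 0, 0, 0, -0.04, 45]
    - [0, 0, 0, 0, 0, -0.0455, 45]
    - [0, 0, 0, 0, 0, -0.0455, 45]

```text
time: 5.95
tool_pos: [0.5543, 0.0178, 0.0934]
ee_rot: [-3.141, 0.001, 0.385]
wrist_force: [-0.3, -0.5, 0.3]
width: 0.0426
finger_force: 0.0
```

apply_moves:
  commands:
    - [0, 0, 0, 0, 0, 0, 45]
    - [0, 0, 0, 0, 0, 0, 20]
    - [0, 0, 0, 0, 0, 0, 5]
    - [0, 0, 0, 0, 0, 0, 5]
    - [0, 0, 0, 0, 0, 0, 5]

```text
time: 6.45
tool_pos: [0.5548, 0.0177, 0.0944]
ee_rot: [3.141, -0.0, 0.385]
wrist_force: [-0.4, 0.2, -0.2]
width: 0.0137
finger_force: 0.0
```

```bash
python3 - <<'E'
from h import *
np.set_printoptions(precision=4,suppress=True)
s=snapshot("wrist"); o=get_obs();print(o["tool_pos"],o["ee_rot"],o["time"],o["width"],o["finger_force"],o["wrist_force"])
E
```

```text
[0.5547 0.0177 0.0943] [ 3.1414 -0.0002  0.3848] 6.5 0.009866667070097711 0.0 [1.2335 0.3122 0.5082]
```

```bash
python3 - <<'E'
from h import *
np.set_printoptions(precision=4,suppress=True)
s=snapshot("wrist");a=snapshot("scene");o=get_obs();print(o["time"],o["width"],o["finger_force"],o["wrist_force"])
b=a["pixels"][170:290,250:370]
im=np.hstack([cv2.resize(b,(400,400)),s["pixels"][120:320,170:370].repeat(2,0).repeat(2,1)]);save({"pixels":im},"c2.png")
E
```

```text
6.6 0.00487012825335509 0.0 [ 0.0221 -0.207  -0.2011]
```

View pics/c2.png

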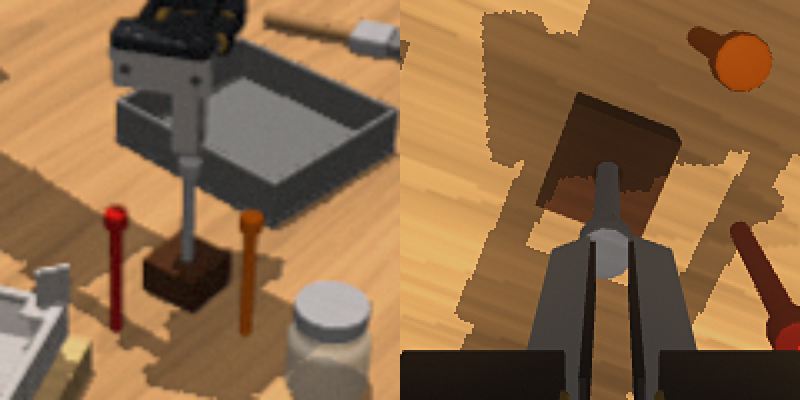

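```bash
python3 - <<'E'
from h import *
s=snapshot("wrist");a=snapshot("scene");o=get_obs();p=o["tool_pos"];print(p,o["width"],o["finger_force"])
for z in (.0943,.12,.13,.14): print(z,proj(a,(p[0],p[1],z)),proj(s,(p[0],p[1],z)))
print(proj(a,(.5543,.0188,.114)))
save({"pixels":cv2.resize(a["pixels"][195:255,280:340],(600,600),interpolation=0)},"c3.png")
E
```

```text
[0.55463696 0.01773468 0.09406924] 0.004417842094056953 0.0
0.0943 [306.40824945 226.23846712] [272.65915786 233.05152345]
0.12 [306.64583846 217.74724472] [272.3683867 247.6667922]
0.13 [306.73995271 214.38368403] [272.23508457 254.36706593]
0.14 [306.83502261 210.98596896] [272.08777551 261.77138225]
[306.74023251 219.51812667]
```

View pics/c3.png

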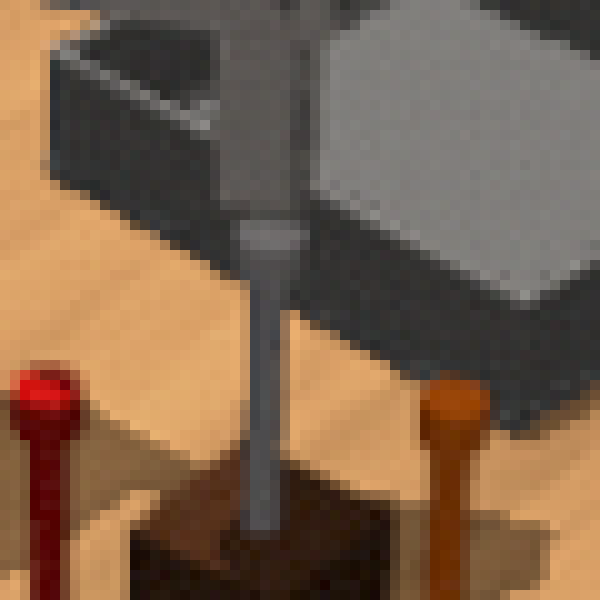

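The scene crop shows the fingertips at about row 216, just above the head (rows 217–225). The tips are therefore about 3 cm higher than the TCP reading implies, and they closed on nothing. I'll open, go lower and grip again.

apply_moves:
  commands:
    - [0, 0, 0, 0, 0, 0, 40]
    - [0, 0, 0, 0, 0, 0, 40]
    - [0, 0, 0, 0, 0, 0, 40]
    - [0, 0, 0, 0, 0, 0, 40]
    - [0, 0, 0, 0, 0, 0, 40]

```text
time: 7.2
tool_pos: [0.5547, 0.0178, 0.0941]
ee_rot: [3.142, -0.0, 0.385]
wrist_force: [-0.2, -0.5, -0.5]
width: 0.0371
finger_force: 0.0
```

apply_moves:
  commands:
    - [0, 0, 0, 0, 0, -0.01, 40]
    - [0, 0, 0, 0, 0, -0.02, 40]
    - [0, 0, 0, 0, 0, -0.03, 40]
    - [0, 0, 0, 0, 0, -0.032, 40]
    - [0, 0, 0, 0, 0, -0.032, 40]

```text
time: 7.7
tool_pos: [0.5539, 0.0178, 0.0609]
ee_rot: [-3.141, 0.002, 0.385]
wrist_force: [-0.8, 0.2, 0.6]
width: 0.0375
finger_force: 0.0
```

```bash
python3 - <<'E'
from h import *
s=snapshot("wrist");a=snapshot("scene");o=get_obs();p=o["tool_pos"];print(p,o["width"],o["finger_force"],o["wrist_force"])
print([proj(a,(p[0],p[1],p[2]+d)) for d in (0,.03)])
im=np.hstack([cv2.resize(a["pixels"][195:255,280:340],(400,400),interpolation=0),cv2.resize(s["pixels"][150:290,200:340],(400,400))])
save({"pixels":im},"c4.png")
E
```

```text
[0.55483247 0.01774643 0.0622351 ] 0.03759246690455715 0.0 [-0.17403894  0.23617429 -0.59488473]
[array([306.18375174, 236.56012922]), array([306.45396177, 226.93724053])]
```

View pics/c4.png

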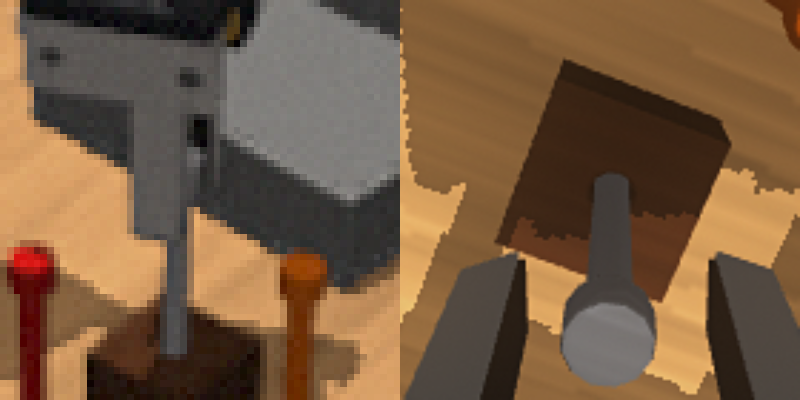

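The scene shows the near fingertip below the head, and the wrist view shows the head centred between the fingers. Closing.

apply_moves:
  commands:
    - [0, 0, 0, 0, 0, 0, 15]
    - [0, 0, 0, 0, 0, 0, 10]
    - [0, 0, 0, 0, 0, 0, 5]
    - [0, 0, 0, 0, 0, 0, 5]
    - [0, 0, 0, 0, 0, 0, 5]

```text
time: 8.3
tool_pos: [0.5549, 0.0178, 0.0625]
ee_rot: [3.141, -0.001, 0.385]
wrist_force: [-0.3, 0.1, 1.7]
width: 0.017
finger_force: 30.0
```

apply_moves:
  commands:
    - [0, 0, 0, 0, 0, 0, 5]
    - [0, 0, 0, 0, 0, 0, 5]
    - [0, 0, 0, 0, 0, 0.01, 5]
    - [0, 0, 0, 0, 0, 0.02, 5]
    - [0, 0, 0, 0, 0, 0.03, 5]

```text
time: 8.8
tool_pos: [0.5548, 0.0177, 0.0931]
ee_rot: [3.141, -0.0, 0.385]
wrist_force: [0.8, 1.3, -0.7]
width: 0.0171
finger_force: 30.0
```

apply_moves:
  commands:
    - [0, 0, 0, 0, 0, 0.025, 5]
    - [0, 0, 0, 0, 0, 0.06, 5]
    - [0, 0, 0, 0, 0, 0.09, 5]
    - [0, 0, 0, 0, 0, 0.115, 5]
    - [0, 0, 0, 0, 0, 0.12, 5]

```text
time: 9.3
tool_pos: [0.5566, 0.0176, 0.2172]
ee_rot: [3.138, -0.008, 0.385]
wrist_force: [-0.2, 0.0, -0.4]
width: 0.017
finger_force: 30.0
```

apply_moves:
  commands:
    - [0, 0, 0, -0.015, -0.03, 0, 5]
    - [0, 0, 0, -0.035, -0.07, 0, 5]
    - [0, 0, 0, -0.06, -0.11, 0, 5]
    - [0, 0, 0, -0.08, -0.15, 0, 5]
    - [0, 0, 0, -0.1, -0.18, 0, 5]

```text
time: 9.8
tool_pos: [0.453, -0.1639, 0.211]
ee_rot: [-3.141, 0.002, 0.384]
wrist_force: [0.1, -0.8, -0.4]
width: 0.0168
finger_force: 30.0
```

apply_moves:
  commands:
    - [0, 0, 0, -0.013, -0.03, 0, 5]
    - [0, 0, 0, -0.025, -0.06, 0, 5]
    - [0, 0, 0, -0.0385, -0.0825, 0, 5]
    - [0, 0, 0, -0.0385, -0.0825, 0, 5]
    - [0, 0, 0, -0.0385, -0.0825, 0, 5]

```text
time: 10.3
tool_pos: [0.4158, -0.2445, 0.2113]
ee_rot: [-3.14, 0.0, 0.384]
wrist_force: [-0.1, 0.9, -1.4]
width: 0.017
finger_force: 30.0
```

```bash
python3 - <<'E'
from h import *
s=snapshot("wrist");a=snapshot("scene");t=snapshot("top");o=get_obs();p=o["tool_pos"];print(p,o["ee_rot"],o["width"],o["finger_force"],o["time"])
for c,S in (("wrist",s),("scene",a),("top",t)):
  for q,z in (("ear_hole",.034),("base_board_hole0",.034),("pin_tip",p[2]-.052),("lift_tab",.114),("corner_tab",.076),("corner_a",.076),("corner_opposite",.076)):
    print(c,q,[(np.round(d["pixel"],1),round(d["score"],2),np.round(ray(S,d["pixel"],z)[:2],4)) for d in place_of(c,q)[:3]])
save(s,"w5.png")
im=np.hstack([cv2.resize(a["pixels"][190:310,140:260],(400,400),interpolation=1),cv2.resize(s["pixels"][100:400,200:500],(400,400))])
save({"pixels":im},"c5.png")
print("foot exp",[proj(S,(p[0],p[1],p[2]-.052)) for S in (s,a)],[proj(S,(.4164,-.2447,.034)) for S in (s,a)])
E
```

```text
[ 0.41656776 -0.2437284   0.21183207] [-3.14097364e+00 -1.13798406e-04  3.86339477e-01] 0.016810562342571913 29.999938309192657 10.45
wrist ear_hole [(array([213.3, 293.3]), 0.97, array([ 0.2433, -0.2259])), (array([273.7, 183.8]), 0.65, array([ 0.4132, -0.2452]))]
wrist base_board_hole0 [(array([275. , 175.5]), 0.77, array([ 0.4233, -0.2429]))]
wrist pin_tip [(array([169. ,  12.2]), 0.75, array([ 0.527 , -0.1189])), (array([271.3, 212.3]), 0.72, array([ 0.4146, -0.2433])), (array([223.9, 162.8]), 0.52, array([ 0.4392, -0.192 ]))]
wrist lift_tab [(array([2.174e+02, 1.000e-01]), 0.9, array([ 0.5571, -0.137 ]))]
wrist corner_tab []
wrist corner_a [(array([223. , 163.1]), 0.98, array([ 0.4222, -0.1834])), (array([336.9,   8.9]), 0.83, array([ 0.6006, -0.2347])), (array([219.1,   2.6]), 0.59, array([ 0.5639, -0.1295]))]
wrist corner_opposite [(array([329.9, 165. ]), 0.57, array([ 0.4632, -0.2903]))]
scene ear_hole [(array([195.3, 273. ]), 0.87, array([ 0.4163, -0.2366])), (array([154.1, 248.3]), 0.79, array([ 0.2594, -0.2405])), (array([185.4, 233.1]), 0.6, array([ 0.269 , -0.1456]))]
sc
[... 662 characters left out ...]
.5]), 0.64, array([ 0.4073, -0.2453]))]
top base_board_hole0 [(array([356.5, 233.9]), 0.81, array([ 0.426 , -0.2444]))]
top pin_tip [(array([277.6, 183.5]), 0.46, array([0.5781, 0.005 ])), (array([294.3, 205.1]), 0.43, array([ 0.5065, -0.0421]))]
top lift_tab [(array([323.4, 189.6]), 0.57, array([ 0.562 , -0.1395]))]
top corner_tab [(array([322.1, 190.1]), 0.7, array([ 0.5705, -0.139 ]))]
top corner_a []
top corner_opposite [(array([342.2, 233.3]), 0.7, array([ 0.424, -0.192])), (array([359.1, 233.8]), 0.42, array([ 0.4191, -0.2458]))]
foot exp [array([272.68082286, 210.4032143 ]), array([186.32949909, 231.40334499])] [array([274.26549094, 181.27015615]), array([192.69663748, 274.74776287])]
```

View pics/c5.png

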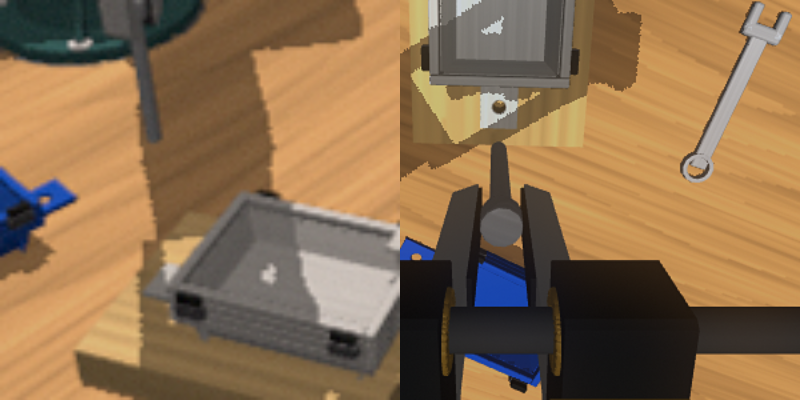

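The ear hole shows at wrist pixel (274.3,179.5), and the pin hangs from the fingers with its foot at about (273,208). I'll check the pin's tilt numerically.

```bash
python3 - <<'E'
from h import *
from scipy.optimize import least_squares
s=snapshot("wrist");a=snapshot("scene");o=get_obs();p=o["tool_pos"];print(p,o["ee_rot"])
for n,z in (("top",.058),("mid",0),("foot",-.052)): print(n,[proj(S,(p[0],p[1],p[2]+z)).round(1) for S in (s,a)])
g=cv2.cvtColor(s["pixels"],cv2.COLOR_RGB2GRAY).astype(int)
for r in range(204,262,3): print(r,g[r,258:292])
h=cv2.cvtColor(a["pixels"],cv2.COLOR_RGB2GRAY).astype(int)
for r in range(196,238,3): print(r,h[r,176:198])
# hole centroid: warm/dark pixels inside the white ear
b=s["pixels"][170:190,264:286].astype(int); 
for row in g[172:188]: print(row[264:286])
E
```

```text
[ 0.41617419 -0.24476991  0.21210098] [ 3.14151333e+00 -3.01629543e-05  3.84752956e-01]
top [array([271.9, 271.8]), array([179.1, 188.3])]
mid [array([272.7, 232.9]), array([182.7, 211.8])]
foot [array([273.1, 211.3]), array([185.8, 231.4])]
204 [101 101 101 101 102 100 100  99  97  95  92  90  92  93  95  95  95  94
  93  90 172 171 170 167 166 166 165 164 166 168 170 171 169 168]
207 [ 99  97  98  97  99  98  98  97  95  93  91  92  74  57  59  59  59  57
  53 107 171 168 167 166 166 166 165 164 165 168 169 170 169 168]
210 [164 164 164 164 163 163 164 163 164 167 104  55  61  59  61  61  60  61
  61  60  58 103 152 147 145 145 145 145 145 145 149 151 157 160]
213 [137 135 141 147 154 159 162 162 163 169  75  56  60  60  61  61  62  60
  61  61  60  56 167 159 156 155 151 149 148 148 146 146 145 146]
216 [158 154 150 145 142 139 139 138 138 143  51  58  60  61  60  60  60  60
  61  61  60  57 108 167 162 160 160 160 159 158 159 159 156 154]
219 [164 162 160 160 160 158 158 158 158 160  50  58  59  59  59  59  61  61
  60  61  61  58  78 168 163 162 161 161 161 161 161 161 160 160]

[... 4030 characters left out ...]
6  58  66  78  80  80  56  53  93 181 206 200
 199 202 203 206]
[203 202 201 206 140  66  56  59  59  57  57  57  57  52  98 197 206 200
 199 204 207 210]
[204 203 201 204 175 103  52  57  58  59  59  59  56  57 123 194 205 200
 200 207 102 108]
[203 202 201 203 189 140  93  52  55  57  57  56  69  97 179 208 205 201
 202 210 106 114]
[204 202 201 201 204 172 141  82  61  59  56  59  98 179 208 207 205 204
 207 214 109 115]
[204 201 201 199 200 204 192 162 142 120 150 117 182 209 207 210 212 101
 105 109 112 117]
[204 201 200 199 200 201 205 209 209 193 178 211 210 209 210 106 108 109
 111 114 113 116]
[204 201 200 199 199 200 202 205 202 206 207 207 211 101 106 114 114 111
 112 114 115 117]
```

```bash
python3 - <<'E'
from h import *
s=snapshot("wrist");p=get_obs()["tool_pos"]
h=ray(s,(273.4,180.1),.034);f=ray(s,(273.7,211.3),p[2]-.052);print(p,h,f,h-f)
E
```

```text
[ 0.41616371 -0.24474882  0.21210075] [ 0.41767877 -0.24376474  0.034     ] [ 0.41638958 -0.2452192   0.16010075] [ 0.00128919  0.00145446 -0.12610075]
```

apply_moves:
  commands:
    - [0, 0, 0, 0.0012, 0.0013, -0.03, 5]
    - [0, 0, 0, 0.0012, 0.0013, -0.06, 5]
    - [0, 0, 0, 0.0012, 0.0013, -0.09, 5]
    - [0, 0, 0, 0.0012, 0.0013, -0.11, 5]
    - [0, 0, 0, 0.0012, 0.0013, -0.112, 5]

```text
time: 12.15
tool_pos: [0.4154, -0.2419, 0.0967]
ee_rot: [-3.136, 0.003, 0.385]
wrist_force: [0.4, 0.2, -0.2]
width: 0.0169
finger_force: 30.0
```

apply_moves:
  commands:
    - [0, 0, 0, 0, 0, 0, 5]
    - [0, 0, 0, 0, 0, 0, 5]
    - [0, 0, 0, 0, 0, 0, 5]
    - [0, 0, 0, 0, 0, 0, 5]
    - [0, 0, 0, 0, 0, 0, 5]

```text
time: 12.65
tool_pos: [0.4178, -0.2437, 0.1009]
ee_rot: [3.14, -0.001, 0.385]
wrist_force: [0.4, -0.5, -1.2]
width: 0.0169
finger_force: 30.0
```

```bash
python3 - <<'E'
from h import *
s=snapshot("wrist");p=get_obs()["tool_pos"];print(p,get_obs()["ee_rot"])
print(proj(s,(p[0],p[1],.034)),proj(s,(p[0],p[1],p[2]-.052)))
save({"pixels":cv2.resize(s["pixels"][180:270,230:320],(600,600),interpolation=2)},"c6.png")
E
```

```text
[ 0.41761419 -0.24362955  0.10063809] [ 3.14069896e+00 -4.95711807e-04  3.84793573e-01]
[272.92782771 206.68328151] [272.84161639 211.40375081]
```

View pics/c6.png

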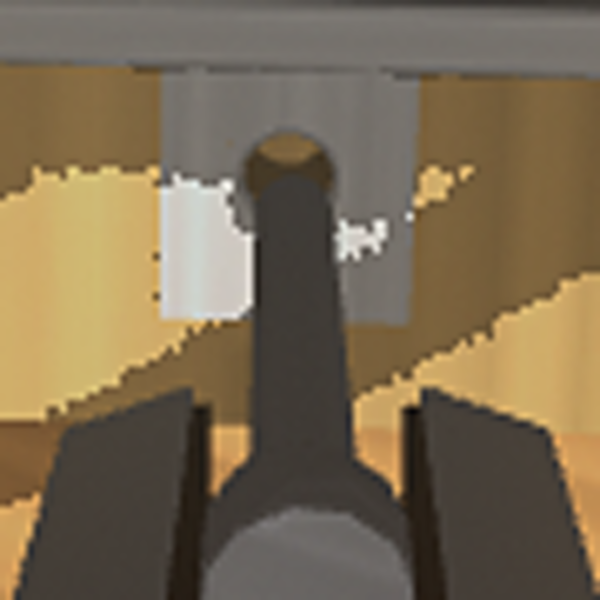

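The crop shows the hole at about (289,170) and the foot directly above it, needing only about 0.5 mm more forward. Inserting.

apply_moves:
  commands:
    - [0, 0, 0, 0.0004, 0.0006, 0, 5]
    - [0, 0, 0, 0.0004, 0.0006, -0.005, 5]
    - [0, 0, 0, 0.0004, 0.0006, -0.012, 5]
    - [0, 0, 0, 0.0004, 0.0006, -0.019, 5]
    - [0, 0, 0, 0.0004, 0.0006, -0.024, 5]

```text
time: 13.2
tool_pos: [0.4172, -0.2425, 0.0748]
ee_rot: [-3.14, 0.001, 0.385]
wrist_force: [-0.1, -0.2, -1.0]
width: 0.0171
finger_force: 30.0
```

apply_moves:
  commands:
    - [0, 0, 0, 0, 0, -0.006, 5]
    - [0, 0, 0, 0, 0, -0.012, 5]
    - [0, 0, 0, 0, 0, -0.017, 5]
    - [0, 0, 0, 0, 0, -0.0195, 5]
    - [0, 0, 0, 0, 0, -0.0205, 5]

```text
time: 13.7
tool_pos: [0.4182, -0.2429, 0.0564]
ee_rot: [3.141, -0.001, 0.385]
wrist_force: [-0.2, 1.0, 6.6]
width: 0.0174
finger_force: 30.0
```

apply_moves:
  commands:
    - [0, 0, 0, 0, 0, -0.0005, 5]
    - [0, 0, 0, 0, 0, -0.0005, 5]
    - [0, 0, 0, 0, 0, -0.0005, 5]
    - [0, 0, 0, 0, 0, -0.0005, 5]
    - [0, 0, 0, 0, 0, -0.0005, 5]

```text
time: 14.2
tool_pos: [0.4184, -0.243, 0.0564]
ee_rot: [3.14, -0.001, 0.385]
wrist_force: [-0.1, 1.3, 5.7]
width: 0.017
finger_force: 30.0
```

apply_moves:
  commands:
    - [0, 0, 0, 0, 0, 0, 30]
    - [0, 0, 0, 0, 0, 0, 40]
    - [0, 0, 0, 0, 0, 0, 40]
    - [0, 0, 0, 0, 0, 0, 40]
    - [0, 0, 0, 0, 0, 0, 40]

```text
time: 14.7
tool_pos: [0.4176, -0.2428, 0.0548]
ee_rot: [-3.141, 0.0, 0.385]
wrist_force: [0.1, 0.3, 0.1]
width: 0.0374
finger_force: 0.0
```

apply_moves:
  commands:
    - [0, 0, 0, 0, 0, 0.02, 40]
    - [0, 0, 0, 0, 0, 0.06, 40]
    - [0, 0, 0, 0, 0, 0.1, 40]
    - [0, 0, 0, 0, 0, 0.14, 40]
    - [0, 0, 0, 0, 0, 0.145, 40]

```text
time: 15.2
tool_pos: [0.4202, -0.2446, 0.2064]
ee_rot: [3.132, -0.006, 0.385]
wrist_force: [1.1, 0.2, 0.7]
width: 0.0375
finger_force: 0.0
```

```bash
python3 - <<'E'
from h import *
s=snapshot("wrist");a=snapshot("scene");o=get_obs();p=o["tool_pos"];print(p,o["width"],o["finger_force"],o["time"])
print("head exp",proj(s,(.4182,-.2432,.114)),proj(a,(.4182,-.2432,.114)))
im=np.hstack([cv2.resize(a["pixels"][210:310,160:295],(400,300),interpolation=1),cv2.resize(s["pixels"][0:300,160:460],(400,300))])
save({"pixels":im},"c7.png")
E
```

```text
[ 0.41850638 -0.24340762  0.20164201] 0.0372422499782938 0.0 15.3
head exp [270.30245934 201.13313202] [189.5355532  247.98379272]
```

View pics/c7.png

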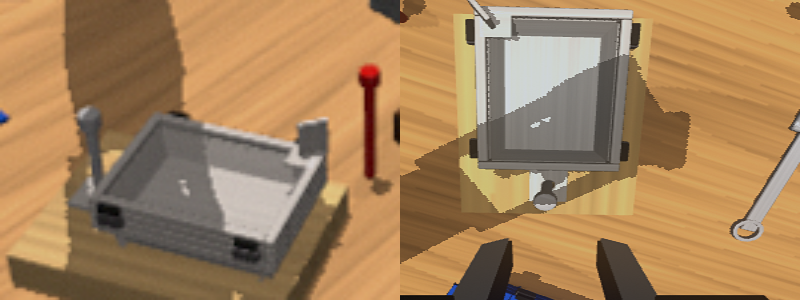

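The picture shows the pin standing upright in the ear hole, with the head at wrist crop (545,198) as expected. Next I go above the tab with the tool along the diagonal, tilt in free air to check the TCP model, and measure the tab.

apply_moves:
  commands:
    - [0, 0, 0.13, 0.02, 0.013, 0.02, 40]
    - [0, 0, 0.26, 0.05, 0.03, 0.04, 40]
    - [0, 0, 0.39, 0.08, 0.05, 0.04, 40]
    - [0, 0, 0.52, 0.1, 0.063, 0.04, 40]
    - [0, 0, 0.63, 0.115, 0.073, 0.04, 40]

```text
time: 15.8
tool_pos: [0.5331, -0.1684, 0.2368]
ee_rot: [-3.137, 0.001, 1.021]
wrist_force: [0.1, -0.6, -0.5]
width: 0.0378
finger_force: 0.0
```

apply_moves:
  commands:
    - [0, 0, 0, 0, 0, 0, 40]
    - [0, 0, 0, 0, 0, 0, 30]
    - [0, 0, 0, 0, 0, 0, 30]
    - [0, 0, 0, 0, 0, 0, 30]
    - [0, 0, 0, 0, 0, 0, 30]

```text
time: 16.3
tool_pos: [0.5322, -0.1705, 0.2403]
ee_rot: [3.141, 0.0, 1.013]
wrist_force: [0.1, -0.4, 0.1]
width: 0.0282
finger_force: 0.0
```

```bash
cat > m.py <<'E'
from h import *
from scipy.spatial.transform import Rotation as Ro
np.set_printoptions(precision=4,suppress=True)
s=snapshot("wrist");o=get_obs();p=o["tool_pos"];print(p,o["ee_rot"],o["width"],o["time"])
K,R,t=cam(s);T=Ro.from_euler("xyz",o["ee_rot"]);print("cam in tool",T.inv().apply(-R.T@t-p))
for q,z in (("lift_tab",.114),("corner_tab",.076),("corner_a",.076),("corner_opposite",.076),("top_tray",.054),("ear_hole",.034)):
    print(q,[(np.round(d["pixel"],1),round(d["score"],2),np.round(ray(s,d["pixel"],z)[:2],4)) for d in place_of("wrist",q)[:3]])
E
python3 m.py
```

```text
[ 0.5323 -0.1704  0.2404] [3.141  0.     1.0134] 0.028267531661776465 16.35
cam in tool [ 0.0787  0.0016 -0.2133]
lift_tab [(array([276.7, 151.7]), 0.85, array([ 0.5563, -0.1375]))]
corner_tab [(array([279.6, 136.3]), 0.89, array([ 0.5661, -0.1283]))]
corner_a [(array([352. , 198.4]), 0.76, array([ 0.6012, -0.2358])), (array([205.9, 235.4]), 0.67, array([ 0.4259, -0.182 ]))]
corner_opposite [(array([271.6, 289.3]), 0.91, array([ 0.455, -0.288])), (array([275.6, 153.5]), 0.5, array([ 0.552 , -0.1423]))]
top_tray [(array([278.7, 213.8]), 0.94, array([ 0.5134, -0.2117]))]
ear_hole [(array([233.5, 267.5]), 0.92, array([ 0.4144, -0.2508])), (array([125.1, 303.2]), 0.63, array([ 0.2482, -0.2145])), (array([277.8, 211.3]), 0.23, array([ 0.5111, -0.2135]))]
```

apply_moves:
  commands:
    - [0.1, -0.06, 0, 0, 0, 0, 30]
    - [0.2, -0.13, 0, 0, 0, 0, 30]
    - [0.25, -0.16, 0, 0, 0, 0, 30]
    - [0.25, -0.16, 0, 0, 0, 0, 30]
    - [0.25, -0.16, 0, 0, 0, 0, 30]

```text
time: 17.15
tool_pos: [0.5327, -0.1701, 0.2401]
ee_rot: [3.138, -0.296, 1.015]
wrist_force: [-0.2, -0.5, 0.1]
width: 0.0284
finger_force: 0.0
```

```bash
python3 m.py
```

```text
[ 0.533  -0.1696  0.2404] [ 3.137  -0.296   1.0159] 0.028365180488227174 17.2
cam in tool [ 0.0784  0.0018 -0.2135]
lift_tab [(array([277. , 189.3]), 0.87, array([ 0.5561, -0.1397]))]
corner_tab [(array([278.7, 185. ]), 0.58, array([ 0.5623, -0.1343]))]
corner_a [(array([203.8, 281.6]), 0.81, array([ 0.4254, -0.1849])), (array([350.5, 241.6]), 0.59, array([ 0.5994, -0.2373]))]
corner_opposite [(array([275.2, 338.7]), 0.57, array([ 0.4618, -0.2875])), (array([274.9, 180.9]), 0.49, array([ 0.561 , -0.1277]))]
top_tray [(array([276.8, 258.9]), 0.66, array([ 0.5121, -0.2109]))]
ear_hole [(array([110.2, 371.2]), 0.93, array([ 0.2474, -0.2223])), (array([271.9, 337.9]), 0.58, array([ 0.4503, -0.2981]))]
```

apply_moves:
  commands:
    - [-0.1, 0.06, 0, 0, 0, 0, 30]
    - [-0.2, 0.13, 0, 0, 0, 0, 30]
    - [-0.25, 0.16, 0, 0, 0, 0, 30]
    - [-0.25, 0.16, 0, 0, 0, 0, 30]
    - [-0.25, 0.16, 0, 0, 0, 0, 30]

```text
time: 18.0
tool_pos: [0.533, -0.1693, 0.2399]
ee_rot: [-3.141, -0.001, 1.016]
wrist_force: [0.5, -0.6, 0.6]
width: 0.028
finger_force: 0.0
```

```bash
cat > l.py <<'E'
from h import *
np.set_printoptions(precision=4,suppress=True)
s=snapshot("wrist");o=get_obs();print(o["tool_pos"],o["ee_rot"])
g=cv2.cvtColor(s["pixels"],cv2.COLOR_RGB2GRAY)
ls=cv2.createLineSegmentDetector().detect(g)[0][:,0]
out=[]
for l in ls:
    for z in (.084,):
        a,b=ray(s,l[:2],z),ray(s,l[2:],z);d=b-a;n=np.hypot(*d[:2])
        m=(a+b)/2
        if n>.022 and np.hypot(m[0]-.512,m[1]+.2085)<.13 and l[[1,3]].max()<330:
            th=np.arctan2(d[1],d[0])%(np.pi/2); out.append((round(th,3),round(n,3),a[:2].round(4),b[:2].round(4),l.round(0)))
for q in sorted(out,key=lambda q:q[0]): print(*q)
c=s["pixels"]
print("tab exp",proj(s,(.5561,-.1375,.114)))
for r in range(128,176,2): print(r,g[r,254:300:2])
E
python3 l.py
```

```text
[ 0.5326 -0.1699  0.2399] [-3.1413 -0.0006  1.0147]
0.0 0.034 [ 0.6287 -0.2444] [ 0.6287 -0.2783] [378. 196. 391. 219.]
0.002 0.041 [ 0.5016 -0.0847] [ 0.5017 -0.126 ] [210. 135. 231. 167.]
0.006 0.025 [ 0.6025 -0.2408] [ 0.6026 -0.2662] [357. 205. 367. 222.]
0.014 0.045 [ 0.5854 -0.2946] [ 0.5848 -0.2495] [365. 248. 347. 218.]
0.02 0.051 [ 0.5896 -0.247 ] [ 0.5906 -0.2979] [349. 214. 370. 248.]
0.02 0.028 [ 0.3972 -0.164 ] [ 0.3967 -0.1362] [176. 239. 162. 220.]
0.035 0.025 [ 0.6007 -0.1789] [ 0.6016 -0.204 ] [329. 161. 341. 179.]
0.043 0.051 [ 0.5762 -0.2885] [ 0.5784 -0.3396] [356. 248. 376. 279.]
0.054 0.024 [ 0.4009 -0.1383] [ 0.4023 -0.1627] [166. 220. 179. 236.]
0.339 0.023 [ 0.3966 -0.2074] [ 0.4041 -0.2287] [197. 267. 212. 277.]
0.342 0.039 [ 0.4471 -0.1814] [ 0.4836 -0.1684] [219. 230. 238. 205.]
0.342 0.028 [ 0.3837 -0.1734] [ 0.3932 -0.2   ] [172. 250. 191. 263.]
0.343 0.038 [ 0.4673 -0.2819] [ 0.4544 -0.2459] [277. 286. 253. 268.]
0.343 0.03 [ 0.469  -0.2234] [ 0.4791 -0.2518] [253. 248. 272. 263.]
0.343 0.043 [ 0.476  -0.1637] [ 0.4359 -0.178 ] [230. 205. 209. 232.]
0.3
[... 4555 characters left out ...]
18 120]
162 [188 109 114 117  65 115 120 118 118 120 123 124 119 112 123 121 119 117
 118  96  91 122 119]
164 [188 107 115  64 103 122 117 118  95 121 119 123 121 114 124 120 120 120
 108  75  76  66 114]
166 [187 195  76  74 123 118 117 106  79  80 122 120 106 107 121 123 120 122
  72  75  76  76  82]
168 [188 108  59 128 119 115 111  87  83  82  78 122 119 120 122 120 122 119
 109  75  75  76  76]
170 [193  56 118 120 116 119  69  83  83  78  91 124 123 119 119 121 118 117
 119 121  74  75  75]
172 [ 84 106 120 117 116  89  82  84  81  80 125 124 115 118 119 118 119 120
 118 118 124  84  74]
174 [ 79 122 118 116 100  79  84  81  81 125 124 118 119 117 117 119 119 119
 117 121 120 118  97]
```

```bash
python3 - <<'E'
from h import *
np.set_printoptions(precision=1,suppress=True)
s=snapshot("wrist");c=np.array([.5139,-.2076]);y=.358
def W(l): return (c[0]+np.cos(y)*l[0]-np.sin(y)*l[1],c[1]+np.sin(y)*l[0]+np.cos(y)*l[1],.054+l[2])
d=np.array([np.cos(.633),np.sin(.633)]);n=np.array([-d[1],d[0]])
for z in (.06,.03):
  for r in (-.012,.012): print(z,r,[proj(s,W([*(np.array([.066,.048])+r*d+k*n),z])) for k in (-.002,.002)])
print(proj(s,W([.066,.048,.06])),W([.066,.048,.06]), "corners",proj(s,W([.075,.055,.03])),proj(s,W([.075,-.055,.03])),proj(s,W([-.075,.055,.03])))
cv2.imwrite("x.png",0*s["pixels"])
p=s["pixels"].astype(int).sum(2)//3
for r in range(138,162): print(r,p[r,268:292])
E
```

```text
0.06 -0.012 [array([281.6, 164.4]), array([277.7, 164.3])]
0.06 0.012 [array([282.3, 141. ]), array([278.3, 140.9])]
0.03 -0.012 [array([281.1, 160.4]), array([277.6, 160.4])]
0.03 0.012 [array([281.7, 138.8]), array([278.1, 138.7])]
[280.  152.8] (np.float64(0.5588962836484829), np.float64(-0.13951670940806932), 0.11399999999999999) corners [279.6 139.3] [354.1 197.9] [203.6 239.3]
138 [104 101 103 104 105 106 106 103 181 178 177 177 180  98 101 103 105 108
 110 110  94  57  73  84]
139 [102 102 104 104 106 106 105 103 181 180 143 145 180  99 103 106 106 109
 108 107 107 108  62  74]
140 [102 103 104 105 107 106 105 103 103  86  74  66  62 104 106 107 108 108
 106 105 105 105 103 113]
141 [103 104 105 106 106 105 106 105 106  70  58  60  60  63  93 111 110 108
 106 104 104 102 100  99]
142 [105 106 107 107 106 106 106 107  77  57  50  55  57  64  53  76 111 107
 106 104 102 100  97  96]
143 [ 84  86 111 108 107 106 105  86  71  81 110 112 118  84  69  59  77 109
 106 103 100  98  96  95]
144 [ 38  42  44  87 109 108 107  76  96 138  92 215 117  93 107  74  57  61
  89 103  98  97  9
[... 1057 characters left out ...]
 117 122 120 119 122  68 112 115 113  86 118 118 121 121
 121 121 121 120 121 120]
156 [112 126 119 118 119 120 120 121 122  69 119 120 116  95 119 117 118 119
 121 121 122 120 120 120]
157 [127 121 117 117 120 123 120 120 123  71 119 120 113  94 118 118 117 117
 118 120 121 121 122 119]
158 [121 118 116 118 118 120 122 122 122  72 118 115 110  93 120 118 118 118
 117 118 121 121 121 120]
159 [118 117 115 117 119 119 118 122 124  72 116 116 111  93 120 118 118 117
 117 116 118 119 121 122]
160 [118 116 116 117 120 120 118 120 124  73 118 117 109  93 122 118 118 116
 117 116 117 117 118 120]
161 [117 117 117 119 120 120 121 120 121  78 118 115 109  91 122 119 119 117
 117 117 116 117 117 120]
```

apply_moves:
  commands:
    - [0, 0, -0.023, 0.013, 0.015, 0, 30]
    - [0, 0, -0.023, 0.0257, 0.0308, -0.02, 30]
    - [0, 0, -0.023, 0.0257, 0.0308, -0.06, 30]
    - [0, 0, -0.023, 0.0257, 0.0308, -0.1, 30]
    - [0, 0, -0.023, 0.0257, 0.0308, -0.12, 30]

```text
time: 18.6
tool_pos: [0.5559, -0.1393, 0.1157]
ee_rot: [-3.135, 0.001, 0.99]
wrist_force: [0.2, -0.5, -0.7]
width: 0.0283
finger_force: 0.0
```

apply_moves:
  commands:
    - [0, 0, 0, 0, 0, 0, 30]
    - [0, 0, 0, 0, 0, 0, 30]
    - [0, 0, 0, 0, 0, 0, 30]
    - [0, 0, 0, 0, 0, 0, 30]
    - [0, 0, 0, 0, 0, 0, 30]

```text
time: 19.1
tool_pos: [0.5593, -0.1394, 0.1218]
ee_rot: [3.139, -0.001, 0.992]
wrist_force: [0.0, -0.9, -0.7]
width: 0.0282
finger_force: 0.0
```

```bash
python3 - <<'E'
from h import *
np.set_printoptions(precision=4,suppress=True)
s=snapshot("wrist");o=get_obs();p=o["tool_pos"];print(p,o["ee_rot"],o["width"],o["time"])
print(proj(s,(.5583,-.1391,.114)),proj(s,(p[0],p[1],.114)),proj(s,(p[0],p[1],p[2]+.033)))
g=s["pixels"].astype(int).sum(2)//3
for r in range(170,262,6): print(r,g[r,246:300:1])
E
```

```text
[ 0.5591 -0.1393  0.1214] [ 3.1393 -0.0006  0.9917] 0.027945901686273943 19.15
[271.654 227.912] [272.735  227.5455] [272.4    250.2223]
170 [ 86  85  85  86  89  70  51 104 101 102 102 103 106  65  56  58  56  59
  59  56  57  79  86  85  85  84  85  84  84  84  83  84  84  85  85  84
  84  80  79  80  81  82  82  82  80  78  74  79  81  83  84  83  84  84]
176 [ 88  61  62 103 100 101 101 103 103 103 105 105 107 108 108 108 109 108
 109 110 111  80  53  57  57  56  59  57  52  68  86  85  83  84  83  83
  83  84  85  83  83  81  79  79  81  81  80  81  79  79  82  83  81  83]
182 [101 101 101 103 103 104 105 107 108 108 108 108 107 108 108 107 107 106
 104 103 104 105 106 107 108 109 109 109 111  96  53  53  58  56  52  53
  54  69  85  84  84  83  83  83  82  80  78  78  82  81  80  79  80  82]
188 [103 105 106 107 109 108 108 108 107 108 108 107 106 105 105 103 105 105
 106 108 107 108 107 108 107 107 106 105 106 104 104 102 104 105 106 109
 112  98  68  53  51  53  56  55  51  59  76  85  82  80  78  79  81  81]
194 [109 110 108 108 108 107 107 106 106 105 104 104 105 106 107 10
[... 1920 characters left out ...]
202 206 102 211 208 209 112]
248 [ 68  57  33  36  35  32  87 111 105 105 130 214 211 208 207 208 207 201
 199 201 203 203 205 204 203 202 206 212 108 110 109 215 110 113 114 114
 116 118 119 118 118 116 115 116 116 117 116 116 116 116 119 120 121  89]
254 [ 57  35  35  37  36  32  92 120 119 118 122 120 117 114 115 117 116 116
 115 115 115 116 117 118 117 117 117 119 118 116 115 117 118 120 119 117
 117 117 117 117 118 117 116 116 117 119 120 119 115 118 120 120 122  93]
260 [ 35  36  37  37  36  34  67 123 114 115 117 116 117 116 116 114 114 116
 117 116 116 119 118 119 116 114 117 116 119 119 117 117 117 117 116 116
 117 117 115 116 116 116 116 114 113 113 215 210 207 209 206 205 208  99]
```

apply_moves:
  commands:
    - [0, 0, 0, -0.0021, 0.0014, 0, 30]
    - [0, 0, 0, -0.0021, 0.0014, -0.02, 30]
    - [0, 0, 0, -0.0021, 0.0014, -0.04, 30]
    - [0, 0, 0, -0.0021, 0.0014, -0.055, 30]
    - [0, 0, 0, -0.0021, 0.0014, -0.06, 30]

```text
time: 19.65
tool_pos: [0.555, -0.1371, 0.0579]
ee_rot: [-3.138, 0.001, 0.992]
wrist_force: [-0.2, -0.6, -0.5]
width: 0.0277
finger_force: 0.0
```

apply_moves:
  commands:
    - [0, 0, 0, 0, 0, 0, 30]
    - [0, 0, 0, 0, 0, 0, 30]
    - [0, 0, 0, 0, 0, 0, 30]
    - [0, 0, 0, 0, 0, 0, 30]
    - [0, 0, 0, 0, 0, 0, 30]

```text
time: 20.15
tool_pos: [0.5568, -0.1378, 0.0608]
ee_rot: [3.14, -0.0, 0.992]
wrist_force: [-0.5, -0.1, 0.1]
width: 0.0281
finger_force: 0.0
```

```bash
python3 - <<'E'
from h import *
np.set_printoptions(precision=4,suppress=True)
s=snapshot("wrist");o=get_obs();p=o["tool_pos"];print(p,o["ee_rot"],o["width"],o["time"],o["wrist_force"])
print(proj(s,(p[0],p[1],.114)))
g=s["pixels"].astype(int).sum(2)//3
for r in range(232,300,4): print(r,g[r,240:312:2])
E
```

```text
[ 0.5567 -0.1378  0.0607] [ 3.1405 -0.0002  0.9918] 0.02826528646088525 20.2 [0.1468 0.1908 0.1041]
[272.35   265.7512]
232 [111 109 111 113 115 113 117  30  37  50  35  36  36  64  84  87  60  65
  64  60  68  62  86  67  62  83  61  59  88  59  83 111 108 105 104 104]
236 [110 111 113 114 114  92  35  51  32  31  33  57  49  66  94  89  99  65
  64  59 127 116 104  63  62  85  63  61  92  59  60  76  60  93 105 102]
240 [ 88  62  64  66  69  35  57  29  33  35  33  29  33  63  98  72 100  65
  65  60 126 121 122 125 115 102  59  61  94  62  49  55  65  64  65  63]
244 [ 68  67  67  67  55  30  33  35  34  35  35  30  98 119 122 121  89  65
  64  61 127 122 124 121 120 122 126 114  97  60  25  28  67  65  65  65]
248 [ 67  67  67  68  28  31  33  34  34  34  43 110 123 121 120 120  84 108
 105 102 127 124 122 122 123 123 121 122 123 129  23  29  52  65  66  66]
252 [ 66  67  66  69  30  31  34  34  31 103 122 121 119 123 121 120  85 117
 118 115 120 120 121 122 123 122 121 123 123 124  23  29  27  67  65  64]
256 [ 66  67  68  36  30  31  33  57 113 123 120 121 125 123 122 123  87 1
[... 886 characters left out ...]
10 203 207 209 129 120
 120 114 123 121 120 119 120 121 124 121 120 120 124  28  33  32  33  29]
284 [ 33  31  31  31  29 118 110 221 222 222 220 107 118 118 117 120  85 122
 122 117 125 120 119 122 123 122 120 120 120 120 120  66  34  33  33  31]
288 [ 28  31  31  32  28 105 125 125 126 121 119 121 119 120 119 122 122 122
 123 124 120 120 124 123 121 121 120 121 118 122 124 129  32  33  33  33]
292 [ 30  31  31  30  97 125 125 123 118 121 120 120 119 120 121 121 122 124
 120 120 123 123 121 121 121 121 120 121 123 122 121 127  29  34  34  33]
296 [ 29  31  32  29 132 126 119 119 121 119 119 119 121 120 122 124 122 120
 121 125 121 120 120 118 114 115 118 222 111 115 213 212  51  33  34  35]
```

The tab is exactly centred between the fingers. Closing.

apply_moves:
  commands:
    - [0, 0, 0, 0, 0, 0, 10]
    - [0, 0, 0, 0, 0, 0, 0]
    - [0, 0, 0, 0, 0, 0, 0]
    - [0, 0, 0, 0, 0, 0, 0]
    - [0, 0, 0, 0, 0, 0, 0]

```text
time: 20.7
tool_pos: [0.5566, -0.1377, 0.0601]
ee_rot: [3.141, -0.0, 0.992]
wrist_force: [1.6, 0.4, 0.3]
width: 0.0037
finger_force: 30.0
```

apply_moves:
  commands:
    - [0, 0, 0, 0, 0, 0, 0]
    - [0, 0, 0, 0, 0, 0, 0]
    - [0, 0, 0, 0, 0, 0, 0]
    - [0, 0, 0, 0, 0, 0, 0]
    - [0, 0, 0, 0, 0, 0, 0]

```text
time: 21.2
tool_pos: [0.5566, -0.1377, 0.0601]
ee_rot: [3.141, -0.0, 0.992]
wrist_force: [3.2, -0.5, -1.2]
width: 0.0035
finger_force: 30.0
```

```bash
python3 - <<'E'
from h import *
from scipy.spatial.transform import Rotation as Ro
np.set_printoptions(precision=4,suppress=True)
o=get_obs();p=o["tool_pos"];print(p,o["ee_rot"],o["width"],o["finger_force"],o["wrist_force"],o["time"])
d=np.array([np.cos(.991),np.sin(.991),0]);ax=np.cross(d,[0,0,1]);piv=np.array([.5139,-.2076,.076])-d*.093
for th in (.04,.08,.12,.16,.2,.24,.28,.32): print(th,th*ax,Ro.from_rotvec(th*ax).apply(p-piv)+piv-p)
E
```

```text
[ 0.5566 -0.1377  0.0601] [ 3.141  -0.0002  0.9918] 0.003461262364352694 29.99921590089798 [ 3.1907 -0.5317 -1.239 ] 21.2
0.04 [ 0.0335 -0.0219  0.    ] [0.0003 0.0004 0.007 ]
0.08 [ 0.0669 -0.0438  0.    ] [0.0004 0.0006 0.014 ]
0.12 [ 0.1004 -0.0657  0.    ] [0.0004 0.0005 0.021 ]
0.16 [ 0.1339 -0.0877  0.    ] [0.0002 0.0003 0.0281]
0.2 [ 0.1673 -0.1096  0.    ] [-0.0002 -0.0003  0.0351]
0.24 [ 0.2008 -0.1315  0.    ] [-0.0007 -0.001   0.042 ]
0.28 [ 0.2342 -0.1534  0.    ] [-0.0013 -0.002   0.0489]
0.32 [ 0.2677 -0.1753  0.    ] [-0.0021 -0.0032  0.0558]
```

apply_moves:
  commands:
    - [0.0167, -0.011, 0, 0.0001, 0.0002, 0.0035, 0]
    - [0.0335, -0.0219, 0, 0.0003, 0.0004, 0.007, 0]
    - [0.05, -0.033, 0, 0.0003, 0.0005, 0.0105, 0]
    - [0.0669, -0.0438, 0, 0.0004, 0.0006, 0.014, 0]
    - [0.0669, -0.0438, 0, 0.0004, 0.0006, 0.014, 0]

```text
time: 21.7
tool_pos: [0.5569, -0.137, 0.0752]
ee_rot: [3.141, -0.083, 0.99]
wrist_force: [-0.5, -0.5, -2.4]
width: 0.0041
finger_force: 30.0
```

apply_moves:
  commands:
    - [0.0167, -0.011, 0, 0, 0, 0.0035, 0]
    - [0.0335, -0.0219, 0, 0, 0, 0.007, 0]
    - [0.05, -0.033, 0, 0, 0, 0.0105, 0]
    - [0.067, -0.044, 0, -0.0002, -0.0003, 0.0141, 0]
    - [0.067, -0.044, 0, -0.0002, -0.0003, 0.0141, 0]

```text
time: 22.2
tool_pos: [0.5568, -0.1373, 0.0892]
ee_rot: [3.141, -0.162, 0.991]
wrist_force: [0.0, 4.1, -1.9]
width: 0.0034
finger_force: 30.0
```

```bash
cat > q.py <<'E'
from h import *
np.set_printoptions(precision=4,suppress=True)
s=snapshot("wrist");a=snapshot("scene");o=get_obs();print(o["tool_pos"],o["ee_rot"],o["width"],o["finger_force"],o["wrist_force"],o["time"])
for q in ("lift_tab","corner_tab","corner_opposite","corner_a","seat_opposite","ear_hole","pin_tip","tub"):
    print(q,[[(np.round(d["pixel"]),round(d["score"],2)) for d in place_of(c,q)[:2]] for c in ("scene","wrist")])
print("pin head exp",proj(a,(.4182,-.2432,.114)),[d["extent"] for d in masks_of("scene","pin")])
E
python3 q.py
```

```text
[ 0.5567 -0.1371  0.0886] [ 3.1411 -0.1612  0.9916] 0.003851122465159148 30.00213772058487 [-0.4805  3.2859 -0.7154] 22.3
lift_tab [[(array([260., 244.]), 0.93), (array([209., 244.]), 0.7)], [(array([272., 269.]), 0.87)]]
corner_tab [[(array([269., 254.]), 0.83)], [(array([275., 225.]), 0.96)]]
corner_opposite [[(array([188., 280.]), 0.79), (array([143., 358.]), 0.61)], []]
corner_a [[(array([210., 245.]), 0.96), (array([247., 289.]), 0.73)], [(array([402., 317.]), 0.72), (array([154., 379.]), 0.69)]]
seat_opposite [[(array([131., 232.]), 0.91), (array([192., 281.]), 0.79)], []]
ear_hole [[(array([154., 246.]), 0.72)], [(array([525., 391.]), 0.44)]]
pin_tip [[(array([322., 269.]), 0.6), (array([283., 269.]), 0.54)], [(array([216., 151.]), 0.98), (array([254.,  49.]), 0.77)]]
tub [[(array([327., 211.]), 0.68), (array([191., 281.]), 0.65)], []]
pin head exp [189.5356 247.9838] [[279.9, 232.3, 288.9, 267.7], [322.6, 230.4, 329.6, 269.3]]
```

apply_moves:
  commands:
    - [0.0167, -0.011, 0, -0.0001, -0.0001, 0.0035, 0]
    - [0.0335, -0.0219, 0, -0.0003, -0.0005, 0.007, 0]
    - [0.05, -0.033, 0, -0.0006, -0.0009, 0.0105, 0]
    - [0.067, -0.044, 0, -0.0009, -0.0013, 0.014, 0]
    - [0.067, -0.044, 0, -0.0009, -0.0013, 0.014, 0]

```text
time: 23.65
tool_pos: [0.5555, -0.1395, 0.1027]
ee_rot: [3.141, -0.241, 0.99]
wrist_force: [0.1, 4.8, -1.1]
width: 0.0038
finger_force: 30.0
```

apply_moves:
  commands:
    - [0.017, -0.011, 0, -0.0002, -0.0003, 0.0035, 0]
    - [0.034, -0.022, 0, -0.0006, -0.001, 0.007, 0]
    - [0.034, -0.022, 0, -0.0006, -0.001, 0.007, 0]
    - [0.034, -0.022, 0, -0.0006, -0.001, 0.007, 0]
    - [0.034, -0.022, 0, -0.0006, -0.001, 0.007, 0]

```text
time: 24.15
tool_pos: [0.5547, -0.1399, 0.1089]
ee_rot: [-3.141, -0.28, 0.992]
wrist_force: [-0.6, 2.8, -1.3]
width: 0.0036
finger_force: 30.0
```

```bash
python3 q.py
```

```text
[ 0.5548 -0.1398  0.1089] [-3.1414 -0.2798  0.9918] 0.003412525133664701 30.015211701393127 [-0.6115  2.6684 -2.8377] 24.25
lift_tab [[(array([256., 236.]), 0.92)], [(array([272., 267.]), 0.62)]]
corner_tab [[(array([265., 249.]), 0.93), (array([224., 292.]), 0.26)], []]
corner_opposite [[(array([186., 275.]), 0.97), (array([208., 405.]), 0.56)], []]
corner_a [[(array([209., 242.]), 0.69)], [(array([152., 381.]), 0.9), (array([274., 224.]), 0.68)]]
seat_opposite [[(array([133., 229.]), 0.97), (array([190., 279.]), 0.71)], []]
ear_hole [[(array([154., 249.]), 0.9), (array([196., 272.]), 0.66)], []]
pin_tip [[(array([284., 270.]), 0.64), (array([324., 269.]), 0.43)], [(array([223., 161.]), 0.94)]]
tub [[(array([327., 211.]), 0.75), (array([224., 291.]), 0.26)], [(array([154., 379.]), 0.7)]]
pin head exp [189.5356 247.9838] [[278.5, 233.5, 289.5, 269.4], [323.9, 232.2, 331.1, 268.9], [183.7, 245.2, 191.5, 269.6], [303.4, 294.7, 333.5, 358.2]]
```

apply_moves:
  commands:
    - [0, 0, 0, 0, 0, 0.004, 0]
    - [0, 0, 0, 0, 0, 0.008, 0]
    - [0, 0, 0, 0, 0, 0.014, 0]
    - [0, 0, 0, 0, 0, 0.022, 0]
    - [0, 0, 0, 0, 0, 0.032, 0]

```text
time: 25.6
tool_pos: [0.5553, -0.14, 0.1422]
ee_rot: [3.14, -0.281, 0.992]
wrist_force: [-0.1, 0.4, -1.5]
width: 0.0037
finger_force: 30.0
```

apply_moves:
  commands:
    - [0, 0, 0, 0, 0, 0.015, 0]
    - [0, 0, 0, 0, 0, 0.035, 0]
    - [0, 0, 0, 0, 0, 0.06, 0]
    - [0, 0, 0, 0, 0, 0.085, 0]
    - [0, 0, 0, 0, 0, 0.1, 0]

```text
time: 26.1
tool_pos: [0.556, -0.1401, 0.2451]
ee_rot: [3.136, -0.281, 0.993]
wrist_force: [0.9, 0.4, -1.3]
width: 0.004
finger_force: 30.0
```

```bash
python3 q.py; python3 - <<'E'
from h import *
a=snapshot("scene");b=cv2.imread("pics/scene0.png")
for q in ("lower_trays","top_tray"): print(q,[(d["extent"],round(d["score"],2)) for d in masks_of("scene",q)[:3]])
E
```

```text
[ 0.5564 -0.1404  0.2452] [ 3.134  -0.2813  0.994 ] 0.0040550716155509465 29.999357163906097 [-0.3404 -0.3819 -1.681 ] 26.2
lift_tab [[(array([254., 180.]), 0.83)], [(array([272., 269.]), 0.85), (array([95., 39.]), 0.16)]]
corner_tab [[(array([267., 194.]), 0.75), (array([345., 284.]), 0.44)], [(array([274., 223.]), 0.74)]]
corner_opposite [[(array([179., 227.]), 0.75)], []]
corner_a [[(array([244., 227.]), 0.75), (array([205., 196.]), 0.67)], [(array([153., 380.]), 0.82), (array([402., 318.]), 0.69)]]
seat_opposite [[(array([188., 279.]), 0.85), (array([131., 231.]), 0.82)], [(array([213., 126.]), 0.68)]]
ear_hole [[(array([156., 248.]), 0.74), (array([190., 277.]), 0.74)], [(array([110., 396.]), 0.85)]]
pin_tip [[(array([282., 269.]), 0.73), (array([205., 405.]), 0.7)], [(array([237., 174.]), 0.81), (array([257., 111.]), 0.64)]]
tub [[(array([326., 211.]), 0.85)], [(array([95., 39.]), 0.82), (array([420., 184.]), 0.3)]]
pin head exp [189.5356 247.9838] [[323.7, 232.5, 331.2, 270.5], [184.2, 244.7, 195.4, 272.9], [184.0, 245.9, 270.9, 302.8]]
lower_trays [([185.0, 246.5, 270.5, 301.7], 0.96), ([75.3, 234.4, 160.8, 288.5], 0.57)]
top_tray []
```

Lower trays and pin are unmoved, and the tray is free. Carrying it to the tub while levelling it.

apply_moves:
  commands:
    - [0, 0, 0, -0.001, 0.01, 0, 0]
    - [0, 0, 0, -0.003, 0.03, 0, 0]
    - [-0.05, 0.033, 0, -0.005, 0.06, 0, 0]
    - [-0.1, 0.065, 0, -0.008, 0.095, 0, 0]
    - [-0.15, 0.098, 0, -0.01, 0.13, 0, 0]

```text
time: 27.7
tool_pos: [0.5446, -0.0082, 0.2418]
ee_rot: [3.14, -0.1, 0.991]
wrist_force: [0.2, 0.9, -2.4]
width: 0.004
finger_force: 30.0
```

apply_moves:
  commands:
    - [-0.03, 0.02, 0, -0.003, 0.035, 0, 0]
    - [-0.06, 0.04, 0, -0.006, 0.07, 0, 0]
    - [-0.085, 0.055, 0, -0.009, 0.105, 0, 0]
    - [-0.085, 0.055, 0, -0.012, 0.14, 0, 0]
    - [-0.085, 0.055, 0, -0.015, 0.175, 0, 0]

```text
time: 28.2
tool_pos: [0.5294, 0.168, 0.2413]
ee_rot: [3.141, -0.001, 0.993]
wrist_force: [0.8, -0.4, -1.2]
width: 0.004
finger_force: 30.0
```

apply_moves:
  commands:
    - [0, 0, 0, -0.003, 0.035, 0, 0]
    - [0, 0, 0, -0.005, 0.065, 0, 0]
    - [0, 0, 0, -0.007, 0.095, 0, 0]
    - [0, 0, 0, -0.008, 0.115, 0, 0]
    - [0, 0, 0, -0.008, 0.124, 0, 0]

```text
time: 28.7
tool_pos: [0.5211, 0.2919, 0.2411]
ee_rot: [-3.142, -0.001, 0.995]
wrist_force: [0.4, -0.9, -1.4]
width: 0.0041
finger_force: 30.0
```

apply_moves:
  commands:
    - [0, 0, 0, 0, 0, 0, 0]
    - [0, 0, 0, 0, 0, 0, 0]
    - [0, 0, 0, 0, 0, 0, 0]
    - [0, 0, 0, 0, 0, 0, 0]
    - [0, 0, 0, 0, 0, 0, 0]

```text
time: 29.2
tool_pos: [0.5223, 0.2886, 0.2414]
ee_rot: [3.141, -0.001, 0.991]
wrist_force: [-0.3, 0.2, -1.1]
width: 0.0039
finger_force: 30.0
```

```bash
python3 - <<'E'
from h import *
np.set_printoptions(precision=4,suppress=True)
S={c:snapshot(c) for c in ("top","scene")};o=get_obs();p=o["tool_pos"];print(p,o["ee_rot"],o["width"],o["finger_force"],o["wrist_force"],o["time"])
c=p+[-.0427,-.0699,-.006];print("exp centre",c,{k:proj(s,c).round(1) for k,s in S.items()})
for q in ("top_tray","lift_tab","corner_opposite","corner_a","tub"):
    print(q,[[(np.round(d["pixel"]),round(d["score"],2)) for d in place_of(k,q)[:2]] for k in S])
for q in ("tub","top_tray","lower_trays","pin"): print(q,[[(np.round(d["extent"]),round(d["score"],2)) for d in masks_of(k,q)[:3]] for k in S])
E
```

```text
[0.5222 0.2889 0.2413] [ 3.1407 -0.0005  0.991 ] 0.003941198951299915 29.999235570430756 [-0.4162 -0.4646 -3.3561] 29.3
exp centre [0.4795 0.219  0.2353] {'top': array([205.3, 213.7]), 'scene': array([330.2, 141.7])}
top_tray [[(array([204., 214.]), 0.93)], [(array([332., 142.]), 0.85), (array([303., 256.]), 0.62)]]
lift_tab [[(array([175., 196.]), 0.68), (array([355., 237.]), 0.59)], [(array([352., 120.]), 0.64), (array([346., 284.]), 0.34)]]
corner_opposite [[(array([233., 226.]), 0.82), (array([175., 197.]), 0.39)], [(array([297., 142.]), 0.69)]]
corner_a [[(array([198., 245.]), 0.78), (array([211., 178.]), 0.6)], [(array([350., 147.]), 0.87), (array([308., 125.]), 0.81)]]
tub [[(array([218., 228.]), 0.95), (array([232., 229.]), 0.26)], [(array([325., 211.]), 0.55), (array([356., 180.]), 0.17)]]
tub [[(array([207., 199., 244., 256.]), 0.61)], [(array([286., 180., 372., 238.]), 0.64)]]
top_tray [[(array([322., 182., 372., 245.]), 0.69), (array([312., 189., 383., 255.]), 0.61), (array([177., 185., 234., 236.]), 0.55)], [(array([300., 122., 359., 151.]), 0.63)]]
lower_trays [[(array([321., 180., 368., 243.]), 0.88), (array([347., 276., 414., 322.]), 0.58)], [(array([ 77., 234., 161., 289.]), 0.84), (array([186., 246., 272., 301.]), 0.78), (array([114., 333., 177., 383.]), 0.56)]]
pin [[(array([276., 172., 276., 183.]), 0.44), (array([358., 228., 362., 236.]), 0.41)], [(array([282., 233., 290., 270.]), 0.63), (array([324., 233., 333., 270.]), 0.61)]]
```

The tray is held level about 0.235 m up, within a few millimetres of the tub's centre, and the pin and lower trays are in place. Handing in.

```bash
python3 -c "
from bench import *
print(close_job())"
```

```text
the job is handed in; nothing more can be done
None
```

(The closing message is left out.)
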